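# Load the coating gauge and change its range key

### The job

Lay the sample sled on the platform of the bench gauge with its rib end towards you, and slide its nose in under the probe head until it is fully home against the hidden fence. Then press the key with the round cap right down until it latches and the square key, which is down now, pops up; press neither of the other two keys. Leave everything else on the bench where it is.

Things in the scene. Friction and masses are not known exactly. Their poses are not given: they have to be found in the camera images.
- gauge: Bench coating gauge, fixed to the bench; its place and yaw vary. Origin on the bench top; +x points away from the robot (the way the sled goes in), +y left, z up. Its right part (y -150 to -50 mm) is a flat steel platform with the probe head over it, its left part (y -38 to 158 mm) the key unit.
- platform (a point): Middle of the open platform's top, 12 mm above the bench, gauge frame (-95, -100, 12) mm. The platform is 100 mm wide and open from x = -170 to -40 mm; the probe head overhangs it from x = -20 to 80 mm (underside 24.5 mm, head top 75 mm, probe top 101 mm above the bench).
- deck (a point): Middle of the key row on the key unit's deck, 50 mm above the bench, gauge frame (-60, 60, 50) mm. Four white keys stand along y at y = -9, 37, 83 and 129 mm; which key stands in which place varies. Deck: x = -90 to 80 mm; behind the keys a display box 20 mm tall (x = 30 to 80 mm).
- mouth (a point): Middle of the slot's mouth under the front edge of the probe head, on the platform's top surface (12 mm above the bench); gauge frame (-20, -100, 12) mm. The slot runs along the gauge's +x, 68 mm wide between cheeks with flared ends that reach 20 mm out in front of the head, 12.5 mm high.
- sled: Sample sled: aluminium plate 150 x 56 x 8 mm with an upright grip rib near one end and a white painted patch at the other. Origin in the middle of its underside; x points from the rib to the nose. 0.25 kg, balanced near x = -13 mm.
- sled_rib (a point): Top middle of the grip rib, 50 mm behind the sled's origin and 35 mm above its underside. The rib is 12 mm thick (across the sled), 36 mm long, and rises 27 mm above the plate.
- sled_nose (a point): Middle of the lower nose edge of the sled, 75 mm ahead of its origin: the end that goes under the head.
- feeler (a joint): Travel of the small brass pin that stands 6 mm out of the fence inside the slot: 0 untouched, 0.006 m when the sled is fully home against the fence. Under 0.5 N, too weak to push the sled back. The fence is locked somewhere 38 to 62 mm behind the head's front edge, unseen and unmeasured: feel for it, it stops the sled firmly.
- key_round (a joint): Travel of the key whose cap is round, 26 mm across: 0 up, about 0.0107 m latched down, 0.0125 m at its bottom stop. Starts up.
- key_round_top (a point): Middle of that key's cap top; up, it stands 18 mm above the deck. Pressing takes about 3 to 6 N, then it meets a firm bottom stop; it catches just before the stop and must be pressed all the way. Let go early, it springs back up. Neighbouring key centres are 46 mm away.
- key_square (a joint): Travel of the key whose cap is square, 24 mm: 0 up, about 0.0107 m latched down, 0.0125 m at its bottom stop. Starts latched down.
- key_square_top (a point): Middle of that key's cap top; up, it stands 18 mm above the deck.
- key_bar (a joint): Travel of the key whose cap is a single narrow bar 32 x 12 mm, long way away from the robot: 0 up, about 0.0107 m latched down, 0.0125 m at its bottom stop. Starts up.
- key_bar_top (a point): Middle of that key's cap top; up, it stands 18 mm above the deck.
- key_cross (a joint): Travel of the key whose cap is a plus-shaped cross, 30 mm over arms 10 mm wide: 0 up, about 0.0107 m latched down, 0.0125 m at its bottom stop. Starts up.
- key_cross_top (a point): Middle of that key's cap top; up, it stands 18 mm above the deck.
- paint_jar: Bystander: small glass paint jar with a steel lid, 48 mm wide, 62 mm tall, beyond the sled. Leave it.
- disc: Bystander: steel disc 34 mm wide, 8 mm thick, lying on top of the gauge's display box. Leave it.
- can: Bystander: round can with a paper label, 66 mm wide, 100 mm tall. Leave it.
There are look-alikes about, which are no part of the job. There is more than one size of the sled; the job needs the smallest.

How it is judged:
By the outcome, as a careful person would: the job done as asked, in the order asked, and still so for the second after the job is handed in, with the robot touching nothing.
It also fails if it takes over 56 s, if anything falls off the work surface, if the arm or the gripper's body presses on something with over 40 N, if the wrist force passes 120 N, or if a joint passes its speed limit or range.

### The arm

A 7-joint arm with a two-finger parallel gripper is mounted at the origin on the work surface. World frame = base frame: x ahead of the robot, y to its left, z up, the work surface at z = 0. Lengths are in mm, angles in rad, forces in N, time in s.
With the tool pointing down it reaches from about 400 to 875 mm from the base axis. Payload 4.4 kg.
Tool frame: the origin (TCP) lies at the very end of the fingers, on their centre line; the grasp point (between the pads) lies 19 mm behind it; y points along the fingers, z is the direction in which the jaws open and shut, and the axes are right-handed (so a half turn about y gives the same grasp; the last joint's range is limited). The gripper opens to 85 mm and grips with 20 to 120 N. Pads are 22 mm wide; open, the fingers measure 114 mm over their backs; the gripper's body (76 mm by 85 mm) begins 54 mm behind the grasp point. The pads swing forward as they close: fully open they stand 13 mm farther back than shut.
Start: joints at [-1.174, 0.628, 0.038, 1.517, -0.027, 0.996, -0.02], TCP at [290.175, 581.65, 200.013] pointing down, gripper open.
Joint ranges: [-3.06, 3.06], [-0.37, 2.12], [-1.25, 1.32], [0.18, 2.47], [-1.1, 4.24], [0.23, 1.98], [-2.94, 2.94]. Speed limits (rad/s): [2.57, 2.57, 3.14, 3.14, 3.14, 3.14, 3.14].

### API

Orientations are given as [roll, pitch, yaw] about the fixed x, y, z axes, in that order (R = Rz(yaw) Ry(pitch) Rx(roll)).
In Python, from cell import * gives the robot as it stands.
- The arm moves only by the tool apply_moves, never from a script. Its argument "targets" is a list of rows, each a list of 6 numbers: the shift along the tool's x, y, z in units of 40 mm (1.0 is 40 mm), then the turn, a rotation vector about the tool's x, y, z in units of 8 degrees (1.0 is 8 degrees). A call has 1 to 12 rows; each row shifts and turns the commanded pose from where the row before left it, along the tool's axes as they then stand; what a row does not reach is not made up. A row lasts 1/8 s, in which the tool goes at most 62.5 mm and 10.7 degrees, less where a joint would pass 70% of its speed; a pose out of reach is approached as far as the arm can. A call is refused whole if a number of a shift passes 1 or a number of a turn 1, either way. A call with a gripper value outside its range is refused whole. "jaw" is the gripper command: -1 is shut, 1 is fully open, values between are in proportion, set as the call begins (left out, the last holds). The fingers move at their own pace and stop on an object; the grip force is fixed at half the most. Time passes only in rows, so rows that do not move let the fingers close. It gives the time, the measured TCP pose, the force and the opening at its end, in the units of the state.
- read_state(): the state, without advancing time (a new reading comes with each control period).
- get_image(name): name is "scene" or "side" or "wrist"; returns the picture (420x560x3 uint8, red, green, blue); there is no depth.
- calibration(name): a dict with "fx", "fy", "cx", "cy" (pixels), "k1" (the pictures are not rectified: a ray, as slopes to the right and down, at radius r is drawn at 1 + k1 r^2 times it, then the intrinsics apply), "world_from_camera" (4x4, takes a point from camera to world coordinates). Camera axes: x right, y down, z forward; pixel columns grow to the right and rows downward; lengths in mm; the calibration is good to about 2 mm. A picture is of the moment at which its call begins: read the wrist's pose just before it. calibration takes no time and is no camera call; for the wrist camera it gives the pose at the moment of the call.
- finish_job(): hands the job in, once; it reports no verdict.
The state is a dict: "clock": time; "qpos": joint angles; "qd": joint speeds; "tau": joint torques, N m; "eef_pos": TCP position; "tool_rot": TCP orientation; "force": force on the tool from outside, world axes, zero at the start; "torque": the same for the moment, N m; "width": finger opening in mm.
Only numpy, scipy, OpenCV 4.12 (cv2) and the standard library are available. Lean on these libraries where they do the work, as an engineer would, in place of code of your own. Each camera call takes 0.05 s, during which the arm holds its last target. There are 200 camera calls.

## Working session

There is one attempt and no reset: what is moved stays moved. The work goes in short steps, Python scripts to look and compute and a tool call to move; the robot and the scene stay as the last step left them, time stands still between calls to the robot, and variables do not carry over. Pictures are saved under pics/ and viewed, about 8 in all and at most 12, crops included, and the job is handed in when it is done.

Besides the shell and the picture viewer there is one more tool, called after ">>>" in YAML: its name, and indented under it one key for each argument. apply_moves: Moves the arm, as the interface text tells. Its arguments: {"type":"object","properties":{"targets":{"type":"array"},"jaw":{"type":"number"}},"required":["targets"]}

```bash
ls; mkdir -p pics; python3 - <<'E'
from cell import *
import cv2,numpy as np
s=read_state();print({k:np.round(v,3).tolist() for k,v in s.items()})
for n in("scene","side"):
    cv2.imwrite(f"pics/{n}0.png",get_image(n)[:,:,::-1])
    c=calibration(n);print(n,{k:np.round(v,3).tolist() for k,v in c.items()})
E
```

```text
pics
{'clock': 0.0, 'qpos': [-1.174, 0.629, 0.038, 1.518, -0.027, 0.996, -0.02], 'qd': [-0.002, 0.001, 0.002, -0.002, 0.0, -0.001, -0.0], 'tau': [0.001, -56.339, 1.227, -19.345, 0.011, 0.011, -0.0], 'eef_pos': [289.813, 581.037, 199.095], 'tool_rot': [-1.573, -0.0, -0.463], 'force': [1.541, 0.021, -0.564], 'torque': [0.017, 0.03, 0.037], 'width': 85.501}
scene {'fx': 382.487, 'fy': 382.487, 'cx': 276.369, 'cy': 210.428, 'k1': -0.064, 'world_from_camera': [[-0.837, 0.284, -0.468, 951.506], [0.547, 0.47, -0.693, 757.147], [0.023, -0.836, -0.548, 640.366], [0.0, 0.0, 0.0, 1.0]]}
side {'fx': 542.735, 'fy': 542.735, 'cx': 275.739, 'cy': 204.894, 'k1': -0.103, 'world_from_camera': [[-0.8, -0.384, 0.46, -218.048], [-0.599, 0.494, -0.63, 966.645], [0.014, -0.78, -0.625, 1027.211], [0.0, 0.0, 0.0, 1.0]]}
```

View pics/scene0.png

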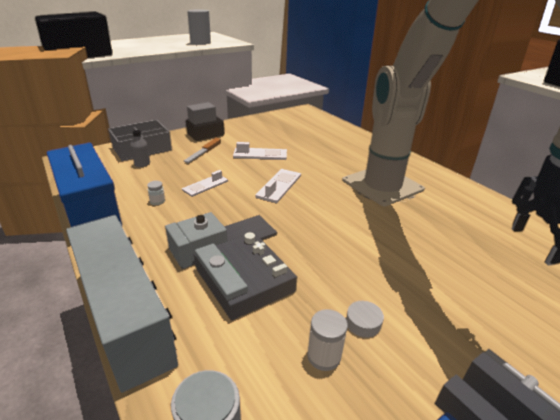

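View pics/side0.png

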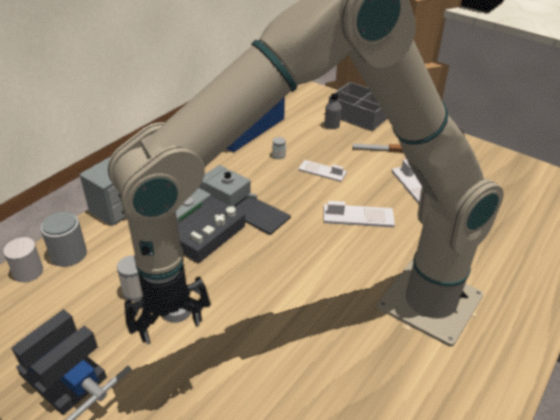

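The scene view shows three sled-like plates at (206,185), (260,153) and (279,185). The gauge has its probe head at (196,237), platform at (255,230) and keys at about (250–282, 238–270). Next I'll enlarge these to measure them.

```bash
cat > h.py <<'E'
from cell import *
import cv2,numpy as np
def ray(n,u,v,c=None):
    c=c or calibration(n); d=np.array([(u-c["cx"])/c["fx"],(v-c["cy"])/c["fy"]]); p=d.copy()
    for _ in range(30): p=d/(1+c["k1"]*(p@p))
    T=np.array(c["world_from_camera"]); return T[:3,3],T[:3,:3]@np.array([p[0],p[1],1])
def onz(n,u,v,z,c=None):
    o,d=ray(n,u,v,c); return o+d*(z-o[2])/d[2]
def proj(n,P,c=None):
    c=c or calibration(n); T=np.linalg.inv(np.array(c["world_from_camera"])); P=np.atleast_2d(P)
    q=P@T[:3,:3].T+T[:3,3]; p=q[:,:2]/q[:,2:]; p=p*(1+c["k1"]*(p**2).sum(1,keepdims=True))
    return p*c["fx"]+[c["cx"],c["cy"]]
E
python3 - <<'E'
from h import *
a=cv2.imread("pics/scene0.png");b=cv2.imread("pics/side0.png")
A=cv2.resize(a[130:320,155:305],None,fx=3.15,fy=3.15,interpolation=cv2.INTER_CUBIC)
B=cv2.resize(a[135:210,175:305],(325*1,188),interpolation=cv2.INTER_CUBIC)
C=cv2.resize(b[150:260,170:300],(325,275),interpolation=cv2.INTER_CUBIC)
D=cv2.resize(b[140:240,290:440],(325,217),interpolation=cv2.INTER_CUBIC)
o=np.zeros((600,800,3),np.uint8);o[:A.shape[0],:A.shape[1]]=A;o[:275,474:799]=C;o[280:497,474:799]=D
cv2.imwrite("pics/z1.png",o)
E
```

```text
(no output)
```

View pics/z1.png

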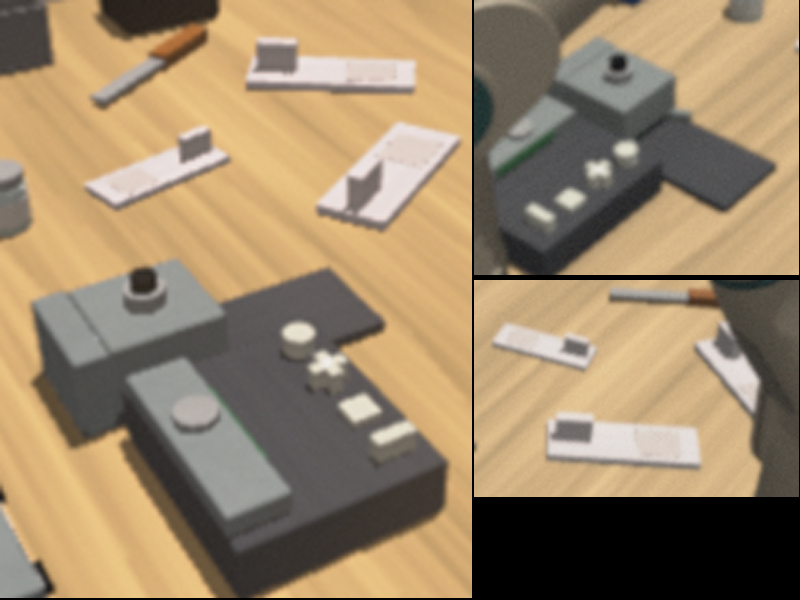

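```bash
python3 - <<'E'
from h import *
f=lambda x,y,z:onz("scene",155+x/3.15,130+y/3.15,z)
g=lambda x,y,z:onz("side",290+(x-474)*150/325,140+(y-280)*100/217,z)
def rep(n,P):
    P=np.array(P);print(n,P.round(0)[:,:2].tolist(),"sides",[round(float(np.linalg.norm(P[i]-P[i-1])),0) for i in range(4)],"c",P.mean(0).round(0)[:2])
rep("S1",[f(87,186,8),f(118,205,4),f(228,158,6),f(200,140,8)])
rep("S2",[f(248,85,8),f(252,57,8),f(415,62,8),f(413,88,8)])
rep("S3",[f(320,210,8),f(384,224,8),f(459,140,8),f(400,124,8)])
rep("S1side",[g(493,346,8),g(506,326,8),g(595,347,8),g(588,366,8)])
rep("S3side",[g(548,458,8),g(548,420,8),g(700,428,8),g(699,464,8)])
k=f(298,330,68);c=f(327,365,68);b=f(392,433,68);s=f(359,408,57)
print(k,c,s,b)
d=(b-k)[:2];print(np.linalg.norm(d),np.arctan2(d[1],d[0])-np.pi/2)
print(f(330,268,12),f(382,322,12),"probe",f(143,272,101))
h=lambda x,y,z:onz("side",170+(x-474)*130/325,150+y*110/275,z)
print("side keys",h(626,148,68),h(598,170,68),h(541,212,68),h(571,197,57),"plat",h(775,165,12),h(727,207,12),"probe",h(618,60,101))
E
```

```text
S1 [[604.0, -308.0], [589.0, -262.0], [450.0, -290.0], [459.0, -339.0]] sides [149.0, 48.0, 142.0, 51.0] c [ 526. -300.]
S2 [[347.0, -438.0], [304.0, -508.0], [133.0, -391.0], [179.0, -329.0]] sides [200.0, 83.0, 207.0, 77.0] c [ 241. -417.]
S3 [[421.0, -142.0], [381.0, -86.0], [210.0, -192.0], [246.0, -258.0]] sides [211.0, 69.0, 200.0, 75.0] c [ 315. -169.]
S1side [[581.0, -252.0], [596.0, -308.0], [458.0, -345.0], [441.0, -296.0]] sides [147.0, 58.0, 143.0, 51.0] c [ 519. -300.]
S3side [[374.0, -84.0], [419.0, -152.0], [241.0, -267.0], [207.0, -197.0]] sides [202.0, 82.0, 212.0, 78.0] c [ 310. -175.]
[579.64427966  91.59512606  68.        ] [582.86997878 141.30844903  68.        ] [581.80974372 185.34553666  57.        ] [583.3302674  231.19218839  68.        ]
139.64571714798905 -0.02639834549372999
[469.98128035 -41.38430239  12.        ] [474.7821278  54.5982639  12.       ] probe [ 6.67986428e+02 -1.84038292e-01  1.01000000e+02]
side keys [576.2679355   92.03885572  68.        ] [575.67019793 139.9575944   68.        ] [577.58622951 228.78670541  68.        ] [577.77717703 182.55699249  57.        ] plat [464.91078085 -41.71867698  12.        ] [464.66718442  51.35829186  12.        ] probe [662.83192393   3.35430042 101.        ]
```

The smallest is S1, measuring about 147x52 mm (scene pixel 206,185). The other two, at (260,153) and (279,185), are about 205x78 mm, so they're look-alikes. In the crop the round cap is the key nearest the platform, then cross, square (down) and bar. I'll turn the tool to the sled's yaw first.

>>> apply_moves:
  targets:
    - [0, 0, 0, 0, -1, 0]
    - [0, 0, 0, 0, -1, 0]
    - [0, 0, 0, 0, -1, 0]
    - [0, 0, 0, 0, -1, 0]
    - [0, 0, 0, 0, -1, 0]
  jaw: 0.2

```text
clock: 0.72
eef_pos: [290.1, 581.2, 199.4]
tool_rot: [-1.572, 0.001, 0.24]
force: [0.0, -0.9, 0.1]
width: 51.3
```

```bash
cat >> h.py <<'E'
from scipy.spatial.transform import Rotation as Ro
def go(p0,p1,R):  # shift in tool units
    v=R.T@(np.array(p1)-np.array(p0))/40; n=int(np.ceil(abs(v).max()-.01)); print(np.round(p1),"total",v.round(2),"rows",n,"each",(v/n).round(2))
def st():
    s=read_state(); print("t",round(s["clock"],2),"pos",np.round(s["eef_pos"],1),"rot",np.round(s["tool_rot"],3),"F",np.round(s["force"],1),"w",round(s["width"],1),"q7",np.round(s["qpos"],2)); return s,Ro.from_euler("xyz",s["tool_rot"]).as_matrix()
E
python3 - <<'E'
from h import *
s,R=st(); a=s["eef_pos"];b=[510,130,200];c=[470,-290,180]
go(a,b,R);go(b,c,R)
E
```

```text
t 0.72 pos [290.1 581.2 199.4] rot [-1.572e+00  1.000e-03  2.400e-01] F [ 0.  -0.9  0.1] w 51.3 q7 [-1.06  0.63 -0.15  1.51  0.11  1.    0.57]
[510 130 200] total [  2.66  -0.   -12.26] rows 13 each [ 0.2  -0.   -0.94]
[ 470 -290  180] total [-3.46  0.51 -9.96] rows 10 each [-0.35  0.05 -1.  ]
```

>>> apply_moves:
  targets:
    - [0.22, 0, -1, 0, 0, 0]
    - [0.22, 0, -1, 0, 0, 0]
    - [0.22, 0, -1, 0, 0, 0]
    - [0.22, 0, -1, 0, 0, 0]
    - [0.22, 0, -1, 0, 0, 0]
    - [0.22, 0, -1, 0, 0, 0]
    - [0.22, 0, -1, 0, 0, 0]
    - [0.22, 0, -1, 0, 0, 0]
    - [0.22, 0, -1, 0, 0, 0]
    - [0.22, 0, -1, 0, 0, 0]
    - [0.22, 0, -1, 0, 0, 0]
    - [0.22, 0, -1, 0, 0, 0]

```text
clock: 2.22
eef_pos: [505.0, 138.1, 199.8]
tool_rot: [-1.571, 0.001, 0.235]
force: [0.7, 0.1, -0.0]
width: 50.9
```

>>> apply_moves:
  targets:
    - [-0.35, 0.05, -1, 0, 0, 0]
    - [-0.35, 0.05, -1, 0, 0, 0]
    - [-0.35, 0.05, -1, 0, 0, 0]
    - [-0.35, 0.05, -1, 0, 0, 0]
    - [-0.35, 0.05, -1, 0, 0, 0]
    - [-0.35, 0.05, -1, 0, 0, 0]
    - [-0.35, 0.05, -1, 0, 0, 0]
    - [-0.35, 0.05, -1, 0, 0, 0]
    - [-0.35, 0.05, -1, 0, 0, 0]
    - [-0.35, 0.05, -1, 0, 0, 0]
    - [0, 0, 0, 0, 0, 0]
    - [0, 0, 0, 0, 0, 0]

```text
clock: 3.72
eef_pos: [461.8, -281.2, 179.6]
tool_rot: [-1.569, 0.0, 0.236]
force: [-0.0, -0.2, -0.9]
width: 51.3
```

```bash
python3 - <<'E'
from h import *
import pickle
st();c=calibration("wrist");im=get_image("wrist");pickle.dump(c,open("w1.pkl","wb"))
print(c["fx"],np.array(c["world_from_camera"]).round(2).tolist())
cv2.imwrite("pics/w1.png",im[:,:,::-1])
E
```

```text
t 3.73 pos [ 461.8 -281.2  179.6] rot [-1.569  0.     0.236] F [-0.  -0.2 -0.9] w 51.3 q7 [ 0.56  0.5  -0.1   1.84  0.07  0.8   2.24]
370.2963239731123 [[-0.23, 0.94, 0.26, 395.65], [0.97, 0.23, 0.07, -297.57], [0.0, 0.27, -0.96, 353.53], [0.0, 0.0, 0.0, 1.0]]
```

View pics/w1.png

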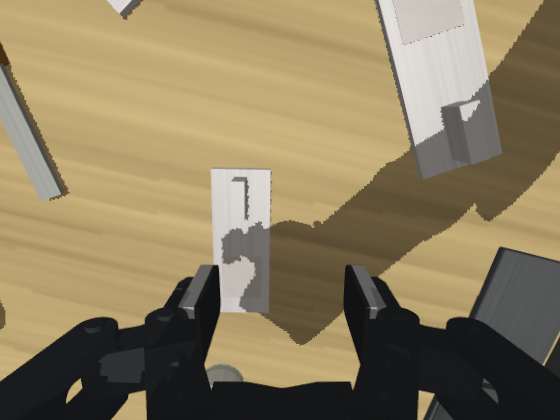

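The wrist picture shows the sled with its rib end at (211,169)–(271,170), its nose at (218,312)–(268,312) and the rib at about (240,178–220). Now I'll work out its pose.

```bash
python3 - <<'E'
from h import *
import pickle
c=pickle.load(open("w1.pkl","rb"))
P=[onz("wrist",u,v,8,c)[:2] for u,v in [(211,169),(271,170),(268,312),(218,312)]]
P=np.array(P);r=(P[0]+P[1])/2;n=(P[2]+P[3])/2;d=n-r;print(P.round(1),np.linalg.norm(d),np.linalg.norm(P[0]-P[1]),np.linalg.norm(P[2]-P[3]))
y=np.arctan2(d[1],d[0]);u=d/np.linalg.norm(d);rib=(r+n)/2-50*u;print("yaw",y,"rib",rib)
print("rib top rear edge proj", proj("wrist",[[*(rib-18*u),35],[*(rib+18*u),35]],c))
im=cv2.imread("pics/w1.png")[150:330,190:300];cv2.imwrite("pics/w1c.png",cv2.resize(im,None,fx=3,fy=3,interpolation=cv2.INTER_CUBIC))
s,R=st();go(s["eef_pos"],[*rib,60],R);go([*rib,60],[*rib,12],R)
E
```

```text
[[ 459.5 -349.6]
 [ 447.3 -294.7]
 [ 593.1 -263.9]
 [ 605.5 -314.9]] 149.54124027925803 56.21776910053409 52.42360431455219
yaw 0.22067210494466208 rib [ 477.54745974 -316.72906216]
rib top rear edge proj [[237.84737721 181.74214427]
 [238.45844301 221.42904876]]
t 3.77 pos [ 462.  -280.6  179.8] rot [-1.569  0.     0.237] F [ 0.4 -0.3 -0.5] w 51.3 q7 [ 0.56  0.5  -0.1   1.84  0.07  0.8   2.24]
[ 478. -317.   60.] total [ 0.16  2.99 -0.97] rows 3 each [ 0.05  1.   -0.32]
[ 478. -317.   12.] total [ 0.   1.2 -0. ] rows 2 each [ 0.   0.6 -0. ]
```

View pics/w1c.png

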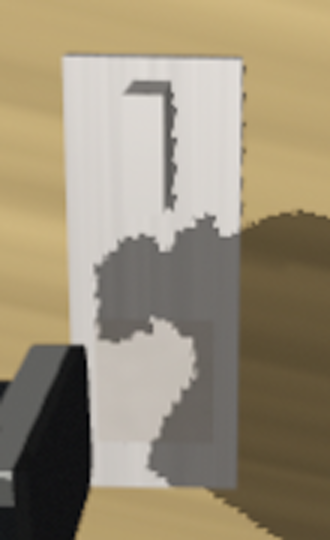

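The crop confirms the rib top at pixel (238,182–221), which agrees with the projection, and the plate measures 150x55 mm. So this is the right sled, and I'll descend onto it.

>>> apply_moves:
  targets:
    - [0.05, 1, -0.32, 0, 0.11, 0]
    - [0.05, 1, -0.32, 0, 0, 0]
    - [0.05, 1, -0.32, 0, 0, 0]
    - [0, 0, 0, 0, 0, 0]
    - [0, 0.4, 0, 0, 0, 0]
    - [0, 0.4, 0, 0, 0, 0]
    - [0, 0.4, 0, 0, 0, 0]
    - [0, 0, 0, 0, 0, 0]

```text
clock: 4.78
eef_pos: [475.4, -317.5, 10.8]
tool_rot: [-1.569, 0.002, 0.22]
force: [-0.3, -0.1, 0.4]
width: 51.4
```

```bash
python3 - <<'E'
from h import *
s,R=st();go(s["eef_pos"],[477.5,-316.7,12],R)
E
```

```text
t 4.78 pos [ 475.4 -317.5   10.8] rot [-1.569  0.002  0.22 ] F [-0.3 -0.1  0.4] w 51.4 q7 [ 0.58  0.79 -0.07  1.87  0.1   0.49  2.24]
[ 478. -317.   12.] total [ 0.06 -0.03  0.01] rows 1 each [ 0.06 -0.03  0.01]
```

>>> apply_moves:
  targets:
    - [0.05, -0.05, 0.02, 0, 0, 0]
    - [0, 0, 0, 0, 0, 0]
    - [0, 0, 0, 0, 0, 0]
    - [0, 0, 0, 0, 0, 0]
    - [0, 0, 0, 0, 0, 0]
    - [0, 0, 0, 0, 0, 0]
  jaw: -1

```text
clock: 5.52
eef_pos: [478.1, -317.0, 14.0]
tool_rot: [-1.571, 0.0, 0.22]
force: [-0.7, 0.7, -0.0]
width: 0.0
```

>>> apply_moves:
  targets:
    - [0, -0.5, 0, 0, 0, 0]
    - [0, -1, 0, 0, 0, 0]
    - [0, -1, 0, 0, 0, 0]
    - [0, -1, 0, 0, 0, 0]
    - [0, 0, 0, 0, 0, 0]

```text
clock: 6.15
eef_pos: [480.2, -318.3, 157.2]
tool_rot: [-1.576, -0.005, 0.22]
force: [0.1, -0.3, 0.3]
width: 0.0
```

```bash
python3 - <<'E'
from h import *
s,R=st()
E
```

```text
t 6.15 pos [ 480.2 -318.3  157.2] rot [-1.576 -0.005  0.22 ] F [ 0.1 -0.3  0.3] w 0.0 q7 [ 0.6   0.57 -0.09  1.78  0.07  0.79  2.26]
```

The jaws shut to zero, so the grasp missed. I'll look again.

```bash
python3 - <<'E'
from h import *
import pickle
c=calibration("wrist");im=get_image("wrist");pickle.dump(c,open("w2.pkl","wb"))
im2=get_image("side")[130:260,270:450]
o=np.zeros((420,800,3),np.uint8);o[:,:480]=im[:,80:];im2=cv2.resize(im2,(320,231));o[:231,480:]=im2
cv2.imwrite("pics/w2.png",o[:,:,::-1])
s,R=st();g=np.array(s["eef_pos"]);print(proj("wrist",[g,g-19*R[:,1]],c))
E
```

```text
t 6.25 pos [ 477.8 -316.9  153.9] rot [-1.571  0.     0.22 ] F [ 0.   0.4 -0.7] w 0.2 q7 [ 0.6   0.57 -0.09  1.78  0.07  0.79  2.26]
[[285.6183168  248.29146972]
 [285.86447861 262.97099642]]
```

View pics/w2.png

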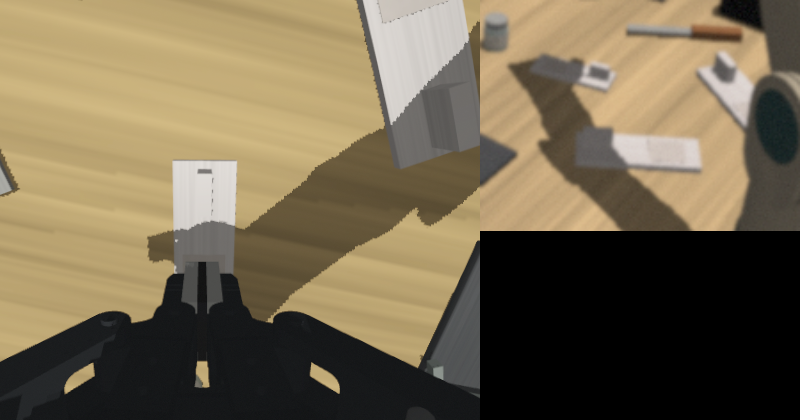

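```bash
python3 - <<'E'
from h import *
import pickle
c=pickle.load(open("w2.pkl","rb"))
print("rear corners",[onz("wrist",u,160,8,c).round(1).tolist() for u in (253,317)],"rib rear top",[onz("wrist",u,173,35,c).round(1).tolist() for u in (278,291)])
print("front of rib seen?",onz("wrist",285,225,35,c).round(1))
s,R=st()
T=np.array(c["world_from_camera"]);print("cam in tool",(R.T@(T[:3,3]-s["eef_pos"])).round(1),(R.T@T[:3,:3]).round(2).tolist())
im=cv2.cvtColor(get_image("wrist"),cv2.COLOR_RGB2BGR)
a=cv2.resize(im[150:290,240:330],None,fx=4,fy=4,interpolation=cv2.INTER_CUBIC)
sd=cv2.cvtColor(get_image("side"),cv2.COLOR_RGB2BGR)[140:200,280:370];b=cv2.resize(sd,None,fx=4.4,fy=4.4,interpolation=cv2.INTER_CUBIC)
o=np.zeros((600,800,3),np.uint8);o[:560,:360]=a;o[:b.shape[0],380:380+b.shape[1]]=b
cv2.imwrite("pics/w3.png",o)
E
```

```text
rear corners [[458.0, -349.6, 8.0], [445.8, -295.3, 8.0]] rib rear top [[460.0, -326.5, 35.0], [457.7, -316.3, 35.0]]
front of rib seen? [ 501.4 -311.3   35. ]
t 6.25 pos [ 477.8 -316.9  153.9] rot [-1.571  0.     0.22 ] F [ 0.   0.4 -0.7] w 0.2 q7 [ 0.6   0.57 -0.09  1.78  0.07  0.79  2.26]
cam in tool [ -67.  -176.8   -1.3] [[-0.0, 0.96, 0.27], [0.0, -0.27, 0.96], [1.0, 0.0, -0.0]]
```

View pics/w3.png

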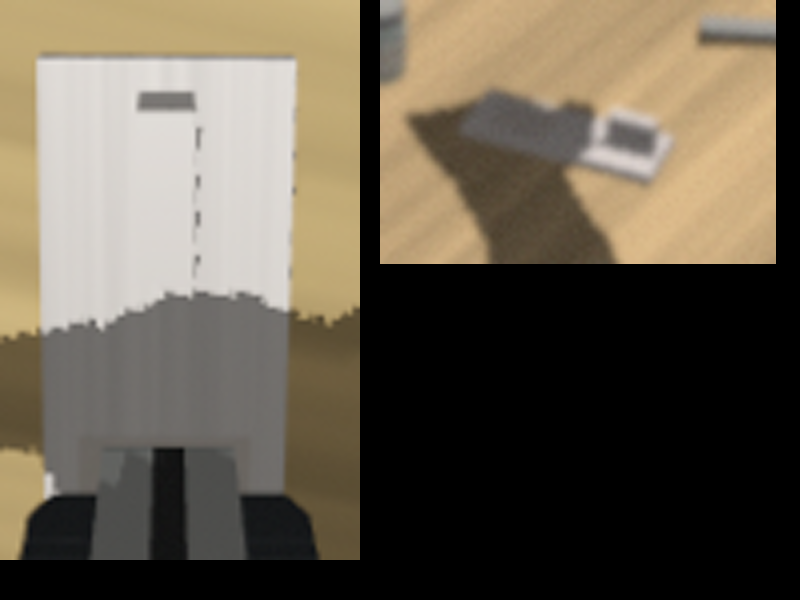

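The sled hasn't moved and the rib is where I measured it, yet the drawn fingers sit off from the reported TCP. I'll mark that TCP in the fixed cameras.

```bash
python3 - <<'E'
from h import *
s,R=st();p=np.array(s["eef_pos"]);o=np.zeros((600,800,3),np.uint8)
for i,n in enumerate(("scene","side")):
    im=cv2.cvtColor(get_image(n),cv2.COLOR_RGB2BGR)
    q=proj(n,[p,p-25*R[:,1],p-50*R[:,1]]);print(n,q.round(1))
    u,v=(q[1]).round().astype(int);cr=im[v-48:v+48,u-32:u+32]
    cr=cv2.resize(cr,None,fx=6,fy=6,interpolation=cv2.INTER_CUBIC)
    for a in q: cv2.drawMarker(cr,tuple(((a-[u-32,v-48]+.5)*6).astype(int).tolist()),(0,0,255),cv2.MARKER_CROSS,14,1)
    o[:576,i*400:i*400+384]=cr
cv2.imwrite("pics/t1.png",o)
E
```

```text
t 6.35 pos [ 477.1 -316.5  152.7] rot [-1.569  0.002  0.22 ] F [-0.3  0.3  0.1] w -0.2 q7 [ 0.6   0.58 -0.09  1.78  0.07  0.79  2.26]
scene [[214.  139. ]
 [213.5 131.7]
 [213.  124.3]]
side [[340.2 134.6]
 [340.9 127.6]
 [341.6 120.5]]
```

View pics/t1.png

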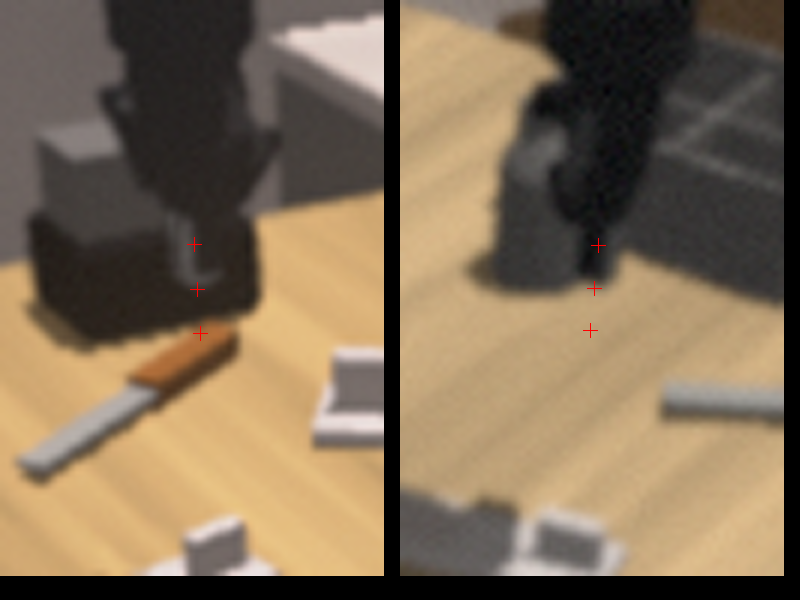

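Both fixed views show the drawn fingertips about 27 mm above the marked TCP (scene (205,280) against the mark at (200,333), side (597,278) against (590,330)). So the reported height is about 27 mm too low, and the jaws closed above the rib. I'll open, go lower in steps and watch the force.

>>> apply_moves:
  targets:
    - [0, 0, 0, 0, 0, 0]
    - [0, 0, 0, 0, 0, 0]
    - [0, 1, 0, 0, 0, 0]
    - [0, 1, 0, 0, 0, 0]
    - [0, 1, 0, 0, 0, 0]
    - [0, 0.4, 0, 0, 0, 0]
    - [0, 0.2, 0, 0, 0, 0]
    - [0, 0.1, 0, 0, 0, 0]
    - [0, 0.1, 0, 0, 0, 0]
    - [0, 0, 0, 0, 0, 0]
  jaw: 0.2

```text
clock: 7.7
eef_pos: [478.4, -317.2, 2.5]
tool_rot: [-1.571, -0.001, 0.22]
force: [-0.1, 0.3, 0.2]
width: 51.1
```

>>> apply_moves:
  targets:
    - [0, 0.1, 0, 0, 0, 0]
    - [0, 0.1, 0, 0, 0, 0]
    - [0, 0, 0, 0, 0, 0]

```text
clock: 8.07
eef_pos: [477.8, -316.8, -6.4]
tool_rot: [-1.57, 0.001, 0.22]
force: [0.4, 0.1, 0.0]
width: 51.0
```

>>> apply_moves:
  targets:
    - [0, 0.1, 0, 0, 0, 0]
    - [0, 0.05, 0, 0, 0, 0]
    - [0, 0, 0, 0, 0, 0]

```text
clock: 8.45
eef_pos: [477.9, -316.9, -12.3]
tool_rot: [-1.57, 0.0, 0.22]
force: [-1.2, -0.8, 0.5]
width: 50.8
```

The reported z is now −12 with no contact, which confirms the height bias. I'll close the jaws.

>>> apply_moves:
  targets:
    - [0, 0, 0, 0, 0, 0]
    - [0, 0, 0, 0, 0, 0]
    - [0, 0, 0, 0, 0, 0]
    - [0, 0, 0, 0, 0, 0]
    - [0, 0, 0, 0, 0, 0]
    - [0, 0, 0, 0, 0, 0]
  jaw: -1

```text
clock: 9.2
eef_pos: [478.2, -317.2, -11.7]
tool_rot: [-1.571, -0.0, 0.22]
force: [-1.3, -0.6, 4.7]
width: 10.6
```

>>> apply_moves:
  targets:
    - [0, -0.3, 0, 0, 0, 0]
    - [0, -0.6, 0, 0, 0, 0]
    - [0, -0.8, 0, 0, 0, 0]
    - [0, -0.8, 0, 0, 0, 0]
    - [0, -0.5, 0, 0, 0, 0]
    - [0, 0, 0, 0, 0, 0]
    - [0, 0, 0, 0, 0, 0]

```text
clock: 10.07
eef_pos: [477.2, -316.4, 107.1]
tool_rot: [-1.569, 0.002, 0.22]
force: [0.1, 0.5, -3.1]
width: 10.5
```

```bash
python3 - <<'E'
from h import *
s,R=st()
p=s["eef_pos"]
# gauge fit from earlier pixels: scene+side mean
f=lambda x,y,z:onz("scene",155+x/3.15,130+y/3.15,z)[:2]
h=lambda x,y,z:onz("side",170+(x-474)*130/325,150+y*110/275,z)[:2]
G=np.array([[-60,-9],[-60,37],[-60,83],[-60,129],[-170,-150],[-170,-50]],float)
W1=np.array([f(298,330,68),f(327,365,68),f(359,408,57),f(392,433,68),f(330,268,12),f(382,322,12)])
W2=np.array([h(626,148,68),h(598,170,68),h(571,197,57),h(541,212,68),h(775,165,12),h(727,207,12)])
for W in(W1,W2,(W1+W2)/2):
    a=G-G.mean(0);b=W-W.mean(0);y=np.arctan2((a[:,0]*b[:,1]-a[:,1]*b[:,0]).sum(),(a*b).sum())
    M=np.array([[np.cos(y),-np.sin(y)],[np.sin(y),np.cos(y)]]);t=W.mean(0)-M@G.mean(0);print("yaw",y,"org",t,"rms",np.sqrt(((W-G@M.T-t)**2).mean()))
Rn=Ro.from_euler("xyz",[-np.pi/2,0,y]).as_matrix()
st_=M@[-170,-100]+t;print("start",st_)
print("turn units",-(y-.22)/np.radians(8)*1)
go(p,[*st_,p[2]],R);go(p,[*st_,p[2]],Rn)
E
```

```text
t 10.07 pos [ 477.2 -316.4  107.1] rot [-1.569  0.002  0.22 ] F [ 0.1  0.5 -3.1] w 10.5 q7 [ 0.59  0.64 -0.09  1.82  0.08  0.69  2.25]
yaw -0.015337406993363294 org [641.95599806 102.29410316] rms 1.9088309335806704
yaw -0.017689248203209558 org [636.01353847 100.45446534] rms 1.8445675210010608
yaw -0.0165137885778589 org [638.98483121 101.37423403] rms 1.6384225015089362
start [467.35670682   4.19508545]
turn units 1.6939052352700965
[467.   4. 107.] total [1.51 0.01 7.87] rows 8 each [0.19 0.   0.98]
[467.   4. 107.] total [-0.38  0.    8.01] rows 8 each [-0.05  0.    1.  ]
```

>>> apply_moves:
  targets:
    - [0, 0, 0, 0, 0.85, 0]
    - [0, 0, 0, 0, 0.84, 0]
    - [-0.05, 0, 0.8, 0, 0, 0]
    - [-0.05, 0, 1, 0, 0, 0]
    - [-0.05, 0, 1, 0, 0, 0]
    - [-0.05, 0, 1, 0, 0, 0]
    - [-0.05, 0, 1, 0, 0, 0]
    - [-0.05, 0, 1, 0, 0, 0]
    - [-0.05, 0, 1, 0, 0, 0]
    - [-0.05, 0, 0.8, 0, 0, 0]
    - [0, 0, 0.4, 0, 0, 0]
    - [0, 0, 0, 0, 0, 0]

```text
clock: 11.58
eef_pos: [467.0, 3.8, 107.5]
tool_rot: [-1.571, 0.001, -0.014]
force: [0.8, -0.7, -4.1]
width: 10.0
```

```bash
python3 - <<'E'
from h import *
import pickle
s,R=st();c=calibration("wrist");im=get_image("wrist");pickle.dump((c,s),open("w4.pkl","wb"))
y=-.0165;M=np.array([[np.cos(y),-np.sin(y)],[np.sin(y),np.cos(y)]]);t=np.array([639,101.4])
G=lambda x,yy,z:[*(M@[x,yy]+t),z]
q=proj("wrist",[G(-170,-150,12),G(-170,-50,12),G(-20,-150,75),G(-20,-50,75),G(-90,-38,50),G(-60,-9,68)],c);print(q.round(0).tolist())
im=cv2.cvtColor(im,cv2.COLOR_RGB2BGR)
for a in q: cv2.drawMarker(im,tuple(a.astype(int).tolist()),(0,0,255),cv2.MARKER_CROSS,9,1)
cv2.imwrite("pics/w4.png",cv2.resize(im,(784,588),interpolation=cv2.INTER_CUBIC))
E
```

```text
t 11.57 pos [467.    3.8 107.5] rot [-1.571e+00  1.000e-03 -1.400e-02] F [ 0.8 -0.7 -4.1] w 10.0 q7 [-0.09  0.52  0.03  2.11 -0.03  0.52  1.52]
[[216.0, 208.0], [349.0, 209.0], [211.0, 436.0], [352.0, 436.0], [369.0, 330.0], [413.0, 382.0]]
```

View pics/w4.png

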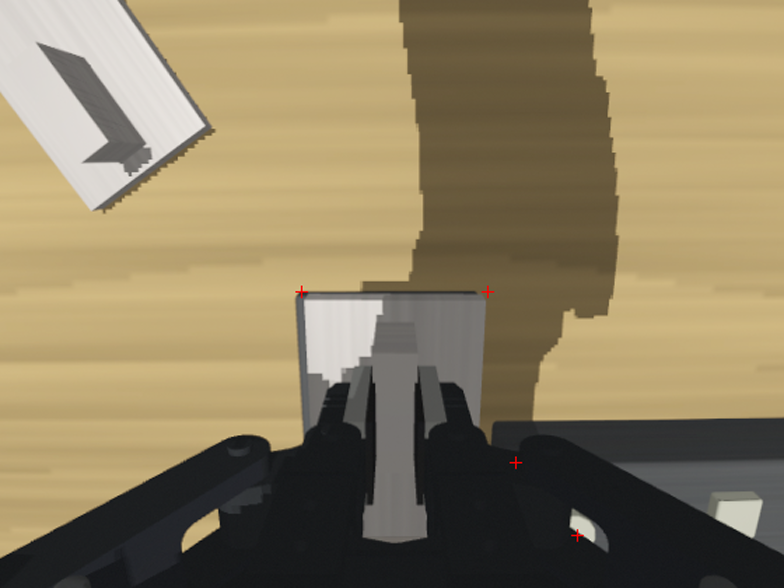

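In the wrist view the sled is held square: its rear edge runs from (303,297) to (485,297) in the 1.4x picture. The platform's front edge is at y≈292 with its corner at (300,292), within about 1 mm of prediction. Next I'll work out the sled's lateral offset.

```bash
python3 - <<'E'
from h import *
import pickle
c,s=pickle.load(open("w4.pkl","rb"))
T=np.array(c["world_from_camera"]);print(T[:3,3])
y=-.0165;M=np.array([[np.cos(y),-np.sin(y)],[np.sin(y),np.cos(y)]]);t=np.array([639,101.4])
g=lambda P:(M.T@(P[:2]-t)).round(1)
for z in(115,122,129):
    a,b=[onz("wrist",u/1.4,297/1.4,z,c) for u in(303,485)];print(z,np.linalg.norm(a-b),g(a),g(b),g((a+b)/2))
print(g(onz("wrist",300/1.4,292/1.4,12,c)),"tcp",g(np.array(s["eef_pos"])), "sq key",g(onz("wrist",737/1.4,500/1.4,58,c)))
E
```

```text
[399.0663577    4.47598385 281.404638  ]
115 60.5032630451039 [-194.2 -131. ] [-194.4  -70.5] [-194.3 -100.7]
122 57.9581246018417 [-196.1 -129.7] [-196.3  -71.7] [-196.2 -100.7]
129 55.412986158579514 [-197.9 -128.4] [-198.1  -73. ] [-198.  -100.7]
[-169.7 -151.1] tcp [-170.4 -100.4] sq key [-71.7  76.7]
```

>>> apply_moves:
  targets:
    - [0, 0.6, 0, 0, 0, 0]
    - [0, 0.8, 0, 0, 0, 0]
    - [0, 0.6, 0, 0, 0, 0]
    - [0, 0.3, 0, 0, 0, 0]
    - [0, 0.2, 0, 0, 0, 0]
    - [0, 0.1, 0, 0, 0, 0]
    - [0, 0, 0, 0, 0, 0]
    - [0, 0, 0, 0, 0, 0]

```text
clock: 12.62
eef_pos: [467.7, 3.3, 4.5]
tool_rot: [-1.571, -0.001, -0.016]
force: [-1.2, -1.1, -3.0]
width: 10.8
```

>>> apply_moves:
  targets:
    - [0, 0.05, 0, 0, 0, 0]
    - [0, 0.03, 0, 0, 0, 0]
    - [0, 0, 0, 0, 0, 0]

```text
clock: 13.0
eef_pos: [467.2, 3.2, 0.7]
tool_rot: [-1.571, 0.0, -0.016]
force: [0.2, -0.1, -3.3]
width: 10.8
```

>>> apply_moves:
  targets:
    - [0, 0.04, 0, 0, 0, 0]
    - [0, 0, 0, 0, 0, 0]

```text
clock: 13.25
eef_pos: [467.3, 3.3, 0.2]
tool_rot: [-1.571, -0.001, -0.016]
force: [-2.6, -0.2, 10.3]
width: 10.5
```

>>> apply_moves:
  targets:
    - [0, 0.03, 0, 0, 0, 0]
    - [0, 0, 0, 0, 0, 0]

```text
clock: 13.5
eef_pos: [467.3, 3.3, 0.2]
tool_rot: [-1.571, -0.001, -0.016]
force: [-4.5, -0.5, 24.9]
width: 10.7
```

>>> apply_moves:
  targets:
    - [0, -0.05, 0, 0, 0, 0]
    - [0, 0, 0, 0, 0, 0]
    - [0.2, 0, 0, 0, 0, 0]
    - [0.3, 0, 0, 0, 0, 0]
    - [0.3, 0, 0, 0, 0, 0]
    - [0.3, 0, 0, 0, 0, 0]
    - [0.2, 0, 0, 0, 0, 0]
    - [0.1, 0, 0, 0, 0, 0]
    - [0, 0, 0, 0, 0, 0]

```text
clock: 14.62
eef_pos: [520.1, 2.2, 0.2]
tool_rot: [-1.571, 0.006, -0.016]
force: [-6.5, 0.3, 12.9]
width: 10.4
```

>>> apply_moves:
  targets:
    - [0.1, 0, 0, 0, 0, 0]
    - [0.05, 0, 0, 0, 0, 0]
    - [0, 0, 0, 0, 0, 0]

```text
clock: 15.0
eef_pos: [525.8, 2.1, 0.3]
tool_rot: [-1.571, 0.006, -0.016]
force: [-7.4, 0.8, 13.1]
width: 10.5
```

>>> apply_moves:
  targets:
    - [0, -0.02, 0, 0, 0, 0]
    - [0.05, 0, 0, 0, 0, 0]
    - [0.05, 0, 0, 0, 0, 0]
    - [0.05, 0, 0, 0, 0, 0]
    - [0, 0, 0, 0, 0, 0]

```text
clock: 15.62
eef_pos: [535.6, 2.1, 0.6]
tool_rot: [-1.571, -0.0, -0.016]
force: [0.8, -0.4, -2.3]
width: 10.7
```

>>> apply_moves:
  targets:
    - [0.05, 0, 0, 0, 0, 0]
    - [0.05, 0, 0, 0, 0, 0]
    - [0.05, 0, 0, 0, 0, 0]
    - [0, 0, 0, 0, 0, 0]

```text
clock: 16.12
eef_pos: [541.4, 2.1, 0.8]
tool_rot: [-1.571, -0.0, -0.016]
force: [0.1, 1.2, -3.0]
width: 10.2
```

>>> apply_moves:
  targets:
    - [0.05, 0, 0, 0, 0, 0]
    - [0.05, 0, 0, 0, 0, 0]
    - [0, 0, 0, 0, 0, 0]

```text
clock: 16.5
eef_pos: [545.5, 2.0, 0.8]
tool_rot: [-1.571, -0.0, -0.016]
force: [-0.2, -0.2, -3.9]
width: 10.4
```

>>> apply_moves:
  targets:
    - [0.05, 0, 0, 0, 0, 0]
    - [0.05, 0, 0, 0, 0, 0]
    - [0, 0, 0, 0, 0, 0]

```text
clock: 16.88
eef_pos: [549.5, 1.9, 0.8]
tool_rot: [-1.571, -0.0, -0.016]
force: [0.6, 0.5, -2.5]
width: 10.5
```

>>> apply_moves:
  targets:
    - [0.05, 0, 0, 0, 0, 0]
    - [0.05, 0, 0, 0, 0, 0]
    - [0, 0, 0, 0, 0, 0]

```text
clock: 17.25
eef_pos: [553.3, 1.8, 0.8]
tool_rot: [-1.571, -0.0, -0.016]
force: [-0.5, -0.3, -2.7]
width: 10.4
```

>>> apply_moves:
  targets:
    - [0.05, 0, 0, 0, 0, 0]
    - [0, 0, 0, 0, 0, 0]

```text
clock: 17.5
eef_pos: [555.4, 1.8, 0.8]
tool_rot: [-1.571, -0.0, -0.016]
force: [-0.8, 0.3, -2.9]
width: 10.2
```

>>> apply_moves:
  targets:
    - [0.05, 0, 0, 0, 0, 0]
    - [0, 0, 0, 0, 0, 0]

```text
clock: 17.75
eef_pos: [556.7, 1.7, 0.7]
tool_rot: [-1.571, 0.001, -0.016]
force: [-2.2, -0.7, -2.0]
width: 10.5
```

>>> apply_moves:
  targets:
    - [0.05, 0, 0, 0, 0, 0]
    - [0, 0, 0, 0, 0, 0]

```text
clock: 18.0
eef_pos: [556.6, 1.6, 0.4]
tool_rot: [-1.571, 0.005, -0.016]
force: [-5.6, -0.4, -0.5]
width: 10.1
```

The push is held firmly at x 556.6, with the force rising and no motion. I'll settle the sled flat and push a little more to confirm.

>>> apply_moves:
  targets:
    - [0, 0.02, 0, 0, 0, 0]
    - [0.06, 0, 0, 0, 0, 0]
    - [0.06, 0, 0, 0, 0, 0]
    - [0, 0, 0, 0, 0, 0]
    - [0, 0, 0, 0, 0, 0]

```text
clock: 18.62
eef_pos: [556.3, 1.6, 0.3]
tool_rot: [-1.571, 0.014, -0.016]
force: [-16.2, 0.1, 15.6]
width: 10.6
```

>>> apply_moves:
  targets:
    - [-0.03, -0.03, 0, 0, 0, 0]
    - [0, 0, 0, 0, 0, 0]
    - [0, 0, 0, 0, 0, 0]

```text
clock: 19.0
eef_pos: [556.4, 1.4, 0.4]
tool_rot: [-1.571, 0.012, -0.016]
force: [-11.5, -1.4, 2.9]
width: 10.3
```

>>> apply_moves:
  targets:
    - [0, 0, 0, 0, 0, 0]
    - [0, 0, 0, 0, 0, 0]
    - [0, 0, 0, 0, 0, 0]
    - [0, 0, 0, 0, 0, 0]
  jaw: -0.1

```text
clock: 19.5
eef_pos: [563.4, 1.7, 1.4]
tool_rot: [-1.571, -0.001, -0.016]
force: [0.1, 0.3, -0.6]
width: 38.2
```

>>> apply_moves:
  targets:
    - [0, -0.3, 0, 0, 0, 0]
    - [0, -0.8, 0, 0, 0, 0]
    - [0, -1, 0, 0, 0, 0]
    - [0, -1, 0, 0, 0, 0]
    - [0, -0.8, 0, 0, 0, 0]
    - [0, 0, 0, 0, 0, 0]
    - [0, 0, 0, 0, 0, 0]

```text
clock: 20.38
eef_pos: [562.3, 1.7, 157.2]
tool_rot: [-1.571, 0.0, -0.016]
force: [-0.0, -0.5, -1.4]
width: 38.4
```

```bash
python3 - <<'E'
from h import *
import pickle
s,R=st();c=calibration("wrist");im=get_image("wrist");pickle.dump((c,s),open("w5.pkl","wb"))
im=cv2.cvtColor(im,cv2.COLOR_RGB2BGR)
cv2.imwrite("pics/w5.png",cv2.resize(im,(784,588),interpolation=cv2.INTER_CUBIC))
E
```

```text
t 20.38 pos [562.3   1.7 157.2] rot [-1.571  0.    -0.016] F [-0.  -0.5 -1.4] w 38.4 q7 [-0.07  0.56  0.03  1.81 -0.02  0.77  1.52]
```

View pics/w5.png

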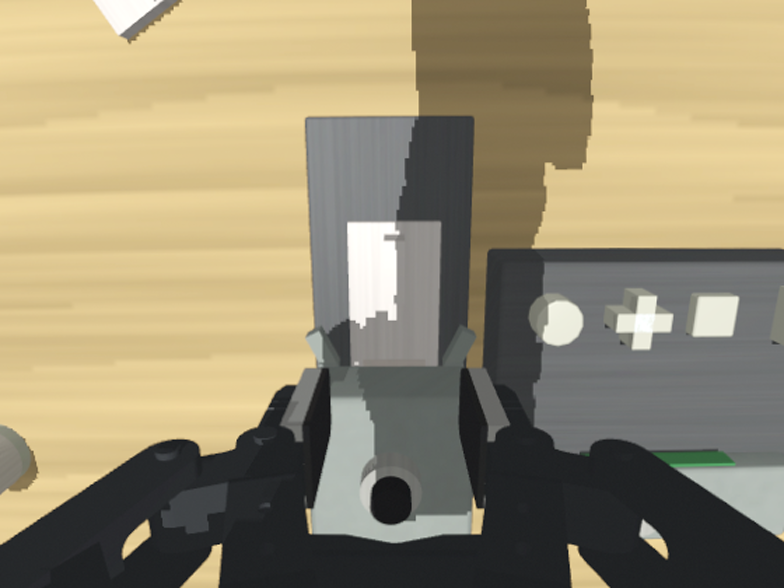

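In the wrist view the sled lies straight on the platform under the head, with its rear edge at (347–440,222) in the 1.4x picture. The round key is at (556,320), the cross at (640,320), and the square, still down, at (713,316). Next I'll measure them.

```bash
python3 - <<'E'
from h import *
import pickle
c,s=pickle.load(open("w5.pkl","rb"));print("cy",c["cy"])
y=-.0165;M=np.array([[np.cos(y),-np.sin(y)],[np.sin(y),np.cos(y)]]);t=np.array([639,101.4])
g=lambda P:(M.T@(P[:2]-t)).round(1)
w=lambda u,v,z:onz("wrist",u/1.4,v/1.4,z,c)
print("sled rear",g(w(347.5,222,20)),g(w(440,222,20)),"lower",g(w(349,360,20)),g(w(438,360,20)))
k=w(558,318,68);print("round",k,g(k),"cross",g(w(643,313,68)),"head front",g(w(330,367,75)),g(w(465,367,75)))
R=Ro.from_euler("xyz",s["tool_rot"]).as_matrix();p=s["eef_pos"]
go(p,[k[0],k[1],p[2]],R);go([0,0,p[2]],[0,0,60],R)
E
```

```text
cy 217.15853314520402
sled rear [-106.9 -129. ] [-107.   -73.7] lower [ -18.6 -130. ] [-18.7 -72.7]
round [576.91938815  88.80224448  68.        ] [-61.9 -13.6] cross [-64.7  32.2] head front [ -36.6 -135.1] [-36.7 -63.3]
[577.  89. 157.] total [0.33 0.   2.18] rows 3 each [0.11 0.   0.73]
[ 0  0 60] total [ 0.    2.43 -0.  ] rows 3 each [ 0.    0.81 -0.  ]
```

>>> apply_moves:
  targets:
    - [0.12, 0, 0.73, 0, 0, 0]
    - [0.12, 0, 0.73, 0, 0, 0]
    - [0.11, 0, 0.74, 0, 0, 0]
    - [0, 0.6, 0, 0, 0, 0]
    - [0, 0.8, 0, 0, 0, 0]
    - [0, 0.6, 0, 0, 0, 0]
    - [0, 0.4, 0, 0, 0, 0]
    - [0, 0, 0, 0, 0, 0]
    - [0, 0, 0, 0, 0, 0]
  jaw: -1

```text
clock: 21.55
eef_pos: [578.7, 89.5, 61.7]
tool_rot: [-1.571, -0.001, -0.016]
force: [-0.3, 0.3, 0.2]
width: 0.1
```

```bash
python3 - <<'E'
from h import *
s,R=st();p=np.array(s["eef_pos"]);o=np.zeros((480,800,3),np.uint8)
for i,n in enumerate(("scene","side")):
    im=cv2.cvtColor(get_image(n),cv2.COLOR_RGB2BGR);cv2.imwrite(f"pics/{n}_pre.png",im)
    u,v=proj(n,[p])[0].round().astype(int);cr=im[v-45:v+35,u-33:u+33]
    o[:,i*400:i*400+396]=cv2.resize(cr,None,fx=6,fy=6,interpolation=cv2.INTER_CUBIC)
cv2.imwrite("pics/k1.png",o)
E
```

```text
t 21.55 pos [578.7  89.5  61.7] rot [-1.571e+00 -1.000e-03 -1.600e-02] F [-0.3  0.3  0.2] w 0.1 q7 [-0.22  0.72  0.03  1.82 -0.03  0.6   1.38]
```

View pics/k1.png

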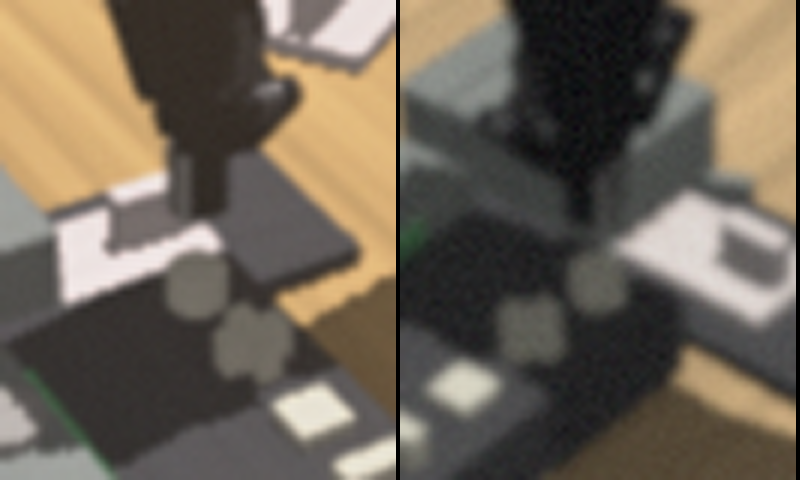

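Both views show the fingertips directly above the round cap (scene tip (200,215) over cap (197,278), side tip (592,220) over cap (597,278)). The cross is well clear, so I'll press.

>>> apply_moves:
  targets:
    - [0, 0.2, 0, 0, 0, 0]
    - [0, 0.2, 0, 0, 0, 0]
    - [0, 0.1, 0, 0, 0, 0]
    - [0, 0, 0, 0, 0, 0]

```text
clock: 22.15
eef_pos: [577.8, 89.4, 40.6]
tool_rot: [-1.571, 0.001, -0.016]
force: [0.9, 0.1, 0.5]
width: -0.2
```

>>> apply_moves:
  targets:
    - [0, 0.1, 0, 0, 0, 0]
    - [0, 0.05, 0, 0, 0, 0]
    - [0, 0, 0, 0, 0, 0]

```text
clock: 22.52
eef_pos: [578.5, 89.5, 35.4]
tool_rot: [-1.571, -0.001, -0.016]
force: [-0.5, -0.2, 2.6]
width: 0.0
```

>>> apply_moves:
  targets:
    - [0, 0.05, 0, 0, 0, 0]
    - [0, 0.05, 0, 0, 0, 0]
    - [0, 0, 0, 0, 0, 0]

```text
clock: 22.9
eef_pos: [578.5, 89.5, 31.2]
tool_rot: [-1.571, -0.001, -0.016]
force: [0.2, 0.2, 2.5]
width: -0.2
```

>>> apply_moves:
  targets:
    - [0, 0.05, 0, 0, 0, 0]
    - [0, 0.05, 0, 0, 0, 0]
    - [0, 0, 0, 0, 0, 0]

```text
clock: 23.28
eef_pos: [578.5, 89.5, 27.1]
tool_rot: [-1.571, -0.0, -0.016]
force: [1.0, 0.3, 3.3]
width: -0.4
```

>>> apply_moves:
  targets:
    - [0, 0.05, 0, 0, 0, 0]
    - [0, 0, 0, 0, 0, 0]

```text
clock: 23.52
eef_pos: [578.5, 89.5, 25.2]
tool_rot: [-1.571, -0.0, -0.016]
force: [1.0, -0.6, 4.9]
width: -0.1
```

>>> apply_moves:
  targets:
    - [0, 0.05, 0, 0, 0, 0]
    - [0, 0, 0, 0, 0, 0]

```text
clock: 23.78
eef_pos: [578.5, 89.5, 24.2]
tool_rot: [-1.571, -0.001, -0.016]
force: [-1.2, 0.1, 11.3]
width: 0.1
```

>>> apply_moves:
  targets:
    - [0, 0.03, 0, 0, 0, 0]
    - [0, 0, 0, 0, 0, 0]

```text
clock: 24.02
eef_pos: [578.5, 89.6, 24.1]
tool_rot: [-1.57, -0.001, -0.016]
force: [-3.9, -0.6, 19.3]
width: -0.1
```

>>> apply_moves:
  targets:
    - [0, -0.1, 0, 0, 0, 0]
    - [0, -0.3, 0, 0, 0, 0]
    - [0, -0.8, 0, 0, 0, 0]
    - [0, -1, 0, 0, 0, 0]
    - [-0.5, -1, 0, 0, 0, 0]
    - [-0.8, -0.6, 0, 0, 0, 0]
    - [-0.8, 0, 0, 0, 0, 0]
    - [0, 0, 0, 0, 0, 0]
    - [0, 0, 0, 0, 0, 0]

```text
clock: 25.15
eef_pos: [494.6, 90.8, 174.1]
tool_rot: [-1.571, -0.0, -0.016]
force: [1.0, -0.3, -0.2]
width: 0.4
```

```bash
python3 - <<'E'
from h import *
s,R=st()
a=cv2.cvtColor(get_image("scene"),cv2.COLOR_RGB2BGR);b=cv2.cvtColor(get_image("wrist"),cv2.COLOR_RGB2BGR);c=cv2.cvtColor(get_image("side"),cv2.COLOR_RGB2BGR)
o=np.zeros((600,800,3),np.uint8)
o[:375,:400]=cv2.resize(a[195:315,160:288],(400,375),interpolation=cv2.INTER_CUBIC)
o[:300,400:]=cv2.resize(b,(400,300),interpolation=cv2.INTER_AREA)
o[300:,400:]=cv2.resize(c[150:270,150:310],(400,300),interpolation=cv2.INTER_CUBIC)
o[380:,:400]=cv2.resize(a[120:230,100:300],(400,220),interpolation=cv2.INTER_CUBIC)
cv2.imwrite("pics/end.png",o)
E
```

```text
t 25.15 pos [494.6  90.8 174.1] rot [-1.571 -0.    -0.016] F [ 1.  -0.3 -0.2] w 0.4 q7 [-0.26  0.45  0.04  1.95 -0.02  0.73  1.34]
```

View pics/end.png

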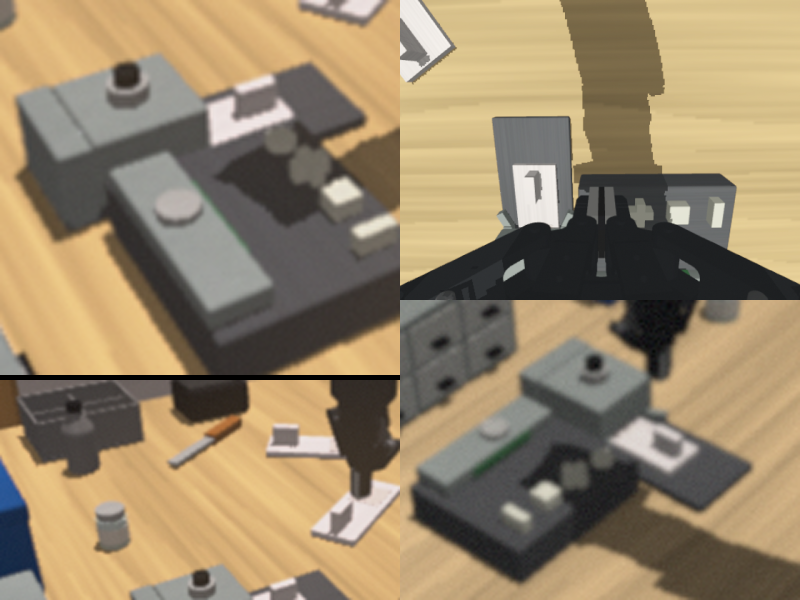

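The final composite shows the round cap low, at (280,138) in the top-left crop. The square cap stands up at (342,195) with its sides visible, and the cross and bar are up. The sled is seated under the head at (250,110), the disc and jar are in place, and the gripper is clear. I'll hand in.

```bash
python3 -c "
from cell import *
print(finish_job(), read_state()['clock'])"
```

```text
the job is handed in; nothing more can be done
the job is handed in; nothing more can be done
```

I laid the smallest sled (150 x 56 mm) on the platform, rib end towards the robot, and slid it in under the probe head. It stopped firmly at 16 N with no further movement. I then pressed the round key to its bottom stop at 19 N, and handed the job in at about 25 s on the clock.

**Last checks:** the final pictures show the square key up, the round key down, and the cross and bar keys up. The sled is straight under the head, the disc and jar are in place, and the gripper is clear. The can was not checked in the final pictures.

**What failed or disagreed:**
- **First grasp:** it closed above the rib and touched nothing. The fixed cameras showed the fingertips about 27 mm above the reported tool position, so I allowed for that afterwards, and the second grasp held.
- **Sled fully home:** the feeler could not be read, so this rests on the firm stop. The nose was then about 42–43 mm along the gauge's x, at the far end of the fence's possible range (18 to 42 mm).
- **Gauge position:** the wrist camera and the fixed cameras differed by about 4–5 mm sideways.

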